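# Unscrew the T-handled port plug of a junction box

## Robot

A 6-joint arm with a two-finger parallel gripper is mounted at the origin on a cart in front of the work surface, level with it; the furniture and walls round the work are solid. World frame = base frame: x ahead of the robot, y to its left, z up, the work surface at z = 0. Lengths are in mm, angles in degrees, forces in N, time in s.
With the tool pointing down it reaches from about 350 to 850 mm from the base axis. Payload 8.1 kg.
Tool frame: the origin (TCP) lies at the very end of the fingers, on their centre line; the grasp point (between the pads) lies 19 mm behind it; z points along the fingers, y is the direction in which the jaws open and shut (so a half turn about z gives the same grasp; the last joint's range is limited). The gripper opens to 85 mm and grips with 20 to 120 N. Pads are 22 mm wide; open, the fingers measure 114 mm over their backs; the gripper's body (76 mm by 85 mm) begins 54 mm behind the grasp point. The pads swing forward as they close: fully open they stand 13 mm farther back than shut.
Start: joints at [-74.565, 7.471, 85.268, -0, 87.261, -4.893], TCP at [208.462, -562.627, 200.292] pointing down, gripper open.
Joint ranges: [-169.43, 169.43], [-51.17, 129.36], [1.28, 143.12], [-76.62, 256.62], [0, 156.53], [-152.29, 152.29]. Speed limits (degrees/s): [136.94, 136.94, 159.86, 180, 180, 180].

## Interface

Orientations are given as [roll, pitch, yaw] about the fixed x, y, z axes, in that order (R = Rz(yaw) Ry(pitch) Rx(roll)).
In Python, from bench import r, eyes gives the robot as it stands. The module is installed in compiled form; this text tells all that it offers.
- The arm moves only by the tool play_rows, never from a script. Its argument "deltas" is a list of rows, each a list of 3 entries, a list of its own where there are three numbers: the shift along the tool's x, y, z in m, then the turn, a rotation vector about the tool's x, y, z in rad, then the closure, from 0 (fully open) to 1 (shut). A call has 1 to 8 rows; each row shifts and turns the pose as measured when the row begins, along the tool's axes as they then stand; what a row does not reach is not made up. A row lasts 1/8 s, in which the tool goes at most 62.5 mm and 10.7 degrees, less where a joint would pass 70% of its speed; a pose out of reach is approached as far as the arm can. A call with a gripper value outside its range is refused whole. The fingers move at their own pace and stop on an object; "force" is the grip in N (left out, the last holds). Time passes only in rows, so rows that do not move let the fingers close. It gives the time, the measured TCP pose, the force and the opening at its end, in the units of the state.
- r.sense(): the state, without advancing time (a new reading comes with each control period).
- eyes.snapshot(name): name is "scene" or "top" or "wrist"; returns the picture (480x640x3 uint8, red, green, blue); there is no depth.
- eyes.get_calibration(name): a dict with "mtx" (3x3 intrinsics, pixels), "R" (3x3) and "t" (3): a world point X has camera coordinates R X + t; the wrist camera has in their place "T_tool_cam" (4x4, takes a point from camera to tool coordinates, whose origin is the TCP and whose axes are the flange's). Camera axes: x right, y down, z forward; pixel columns grow to the right and rows downward; lengths in mm; the calibration is good to about 2 mm. The wrist camera is an equidistant fisheye: a pixel r from the principal point sees the ray r / f radians off the axis. A picture is of the moment at which its call begins: read the wrist's pose just before it. get_calibration takes no time and is no camera call.
- r.hand_in(): hands the job in, once; it reports no verdict.
The state is a dict: "time": time; "joint_pos": joint angles; "qd": joint speeds; "joint_efforts": joint torques, N m; "tool_pos": TCP position; "tcp_rot": TCP orientation; "ft_force": force on the tool from outside, world axes, zero at the start; "wrist_torque": the same for the moment, N m; "finger_gap": finger opening in mm.
Only numpy, scipy, OpenCV 4.12 (cv2) and the standard library are available. Lean on these libraries where they do the work, as an engineer would, in place of code of your own. Each camera call takes 0.05 s, during which the arm holds its last target. There are 200 camera calls.

## Task

Open the cable port of the grey junction box: unscrew the red T-handled plug anticlockwise until its thread lets go (the bar has a turning black grip on each end to lead it round by), without wrenching it against the thread, and draw it clear of the port. Lay the plug down inside the blue tray without dropping it, let go, and leave the jar, tape roll and screwdriver where they are.

Things in the scene. Friction and masses are not known exactly. Their poses are not given: they have to be found in the camera images.
- junction_box: grey metal junction box bolted to the bench (fixed), 90 deep (x) x 140 wide (y) x 120 high (z) on a foot plate 100 x 196 x 8. Origin: centre of its underside. Its own -x face is the front, with the port; yaw differs from run to run.
- port (a point): centre of the port's mouth, 85 above the bench: round boss, 44 outside, 28 inside, 22 proud of the box's front. +x runs level into the port. Right-handed thread (seen from the front the bar's top goes left to unscrew), lead 18 per turn, 1.5 axial play, light to turn; lets go after 0.85 to 0.9 turn, then the plug pulls straight out freely
- plug: 120 g plug, screwed into the port. Origin: centre of its T-bar; +x along the plug into the port, z along the bar. Bar: steel, diameter 9, with a black end grip each side. Red hub: diameter 18, 20 long, centred on the bar. Neck of 15, flange of 34 at 39 to 44 behind the bar, then 45 of shank with two lugs 26 across. Start: bar centre 45 before the mouth, bar 60 deg from upright
- grip_a (a point): centre of the black roller grip, 18 across and 18 long, on the plug's +z bar end, 50 from the plug's axis; at the start it is the upper one, to the right seen from the front. It turns freely on its pin, so gripped by its flat faces (one finger before, one behind) it can be led round the upper half circle
- grip_b (a point): the same on the -z end of the bar. To draw out and carry the plug level, take the bar between hub and grip (9 to 41 from the axis). Unscrewed, the plug hangs loosely in the port, bar centre some 3 to 8 low, and drops out if left with under 15 of shank inside
- plug_nose (a point): tip of the plug's nose, 90 behind the bar centre along the plug's +x; it leaves the port's mouth when the bar centre is 90 before the mouth
- tray: blue open tray fixed to the bench, 150 (x) x 200 (y) x 30 high, walls and floor 4 thick, empty. Origin: centre of its underside; yaw varies.
- sample_jar: white jar with yellow lid, 68 across, 73 high, a bystander; origin: centre of its underside
- tape_roll: roll of brown tape lying flat, 102 across, 48 high, a bystander; origin: centre of its underside
- screwdriver: screwdriver with red handle, 197 long, lying on the bench, a bystander; origin: underside at its middle
Things that resemble listed ones, but are neither listed nor needed, are in the scene too. Leave any turquoise look-alike of the plug alone.

How it is judged:
By the outcome, as a careful person would: the job done as asked, in the order asked, and still so for the second after the job is handed in, with the robot touching nothing.
It also fails if it takes over 54 s, if anything falls off the work surface, if the arm or the gripper's body presses on something with over 40 N, if the wrist force passes 120 N, or if a joint passes its speed limit or range.

## Working session

There is one attempt and no reset: what is moved stays moved. The work goes in short steps, Python scripts to look and compute and a tool call to move; the robot and the scene stay as the last step left them, time stands still between calls to the robot, and variables do not carry over. Pictures are saved under pics/ and viewed, about 8 in all and at most 12, crops included, and the job is handed in when it is done.

Besides the shell and the picture viewer there is one more tool, called after "Request:" as name([rows], argument=value, ...), one row to a line, values as JSON. play_rows: Moves the arm, as the interface text tells. Its arguments: {"type":"object","properties":{"deltas":{"type":"array"},"force":{"type":"number"}},"required":["deltas"]}

```bash
mkdir -p pics; python3 - <<'E'
from bench import r,eyes
import cv2,numpy as np
for n in("scene","top","wrist"):
    c=eyes.get_calibration(n)
    print(n,{k:np.round(v,4).tolist() for k,v in c.items() if not isinstance(v,str)})
for n in("scene","top"):
    cv2.imwrite(f"pics/{n}0.png",eyes.snapshot(n)[:,:,::-1])
print(r.sense())
E
```

```text
scene {'mtx': [[448.2419, 0.0, 324.0259], [0.0, 448.2419, 238.7639], [0.0, 0.0, 1.0]], 'R': [[-0.7351, -0.678, -0.0048], [-0.3699, 0.4069, -0.8352], [0.5682, -0.6122, -0.5499]], 't': [425.1339, 283.7444, 979.5382]}
top {'mtx': [[577.8553, 0.0, 324.6637], [0.0, 577.8553, 227.5331], [0.0, 0.0, 1.0]], 'R': [[0.001, -1.0, 0.0003], [-0.9863, -0.001, -0.1649], [0.1649, -0.0001, -0.9863]], 't': [10.8441, 581.3496, 1405.9289]}
wrist {'mtx': [[371.6483, 0.0, 322.1051], [0.0, 371.6483, 234.7689], [0.0, 0.0, 1.0]], 'T_tool_cam': [[0.0013, -0.9572, -0.2894, 73.5352], [1.0, 0.0015, -0.0005, -0.9063], [0.0009, -0.2894, 0.9572, -173.9541], [0.0, 0.0, 0.0, 1.0]]}
{'time': 0.1, 'joint_pos': array([-7.45639206e+01,  7.51129410e+00,  8.53243125e+01,  1.06444259e-03,
        8.72618651e+01, -4.89557349e+00]), 'qd': array([-0.0146385 , -0.15554187, -0.06565623, -0.01626892,  0.01457821,
        0.01302735]), 'joint_efforts': array([ 1.50933389e-03, -5.70952463e+01, -5.01942551e+01, -1.20772775e-04,
        8.18010187e-03,  3.76033847e-05]), 'tool_pos': array([ 208.32641772, -562.07749005,  199.33183224]), 'tcp_rot': array([-1.79902975e+02, -9.37749295e-03,  2.03315932e+01]), 'ft_force': array([0.4032488 , 0.17085309, 0.38098228]), 'wrist_torque': array([0.01170345, 0.02789911, 0.02243379]), 'finger_gap': 85.53239381626489}
```

View pics/scene0.png

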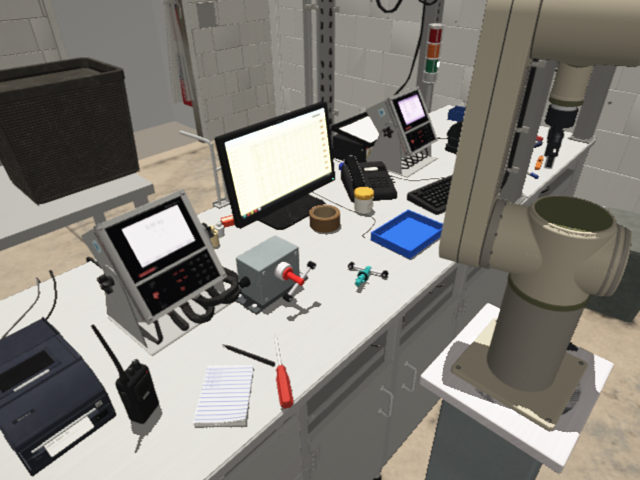

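View pics/top0.png

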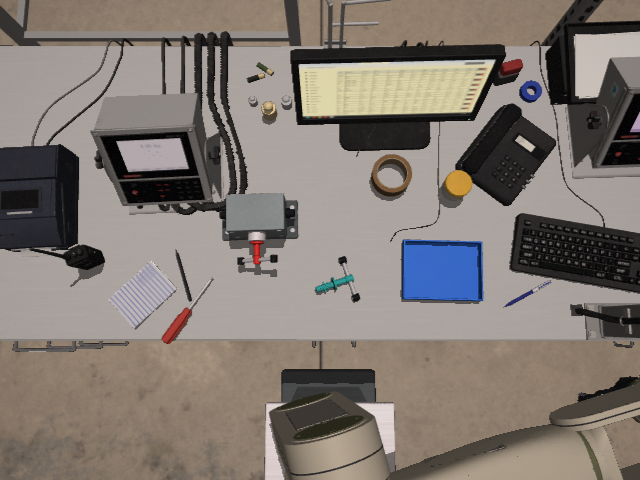

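The top view shows the grey box at (255,218) with the red plug in front of it at (257,252). The tray is at (442,271), the jar at (458,184), the tape at (391,175) and the screwdriver at (188,310).

Candidates for the plug:
- Red T-plug in the box: top (257,252), scene (290,274). This is the one that matches.
- Turquoise look-alike: top (345,282). Not this one.
- Red screwdriver handle: top (178,325). Not this one.
- Red items by the monitor: top (511,68), scene (227,221). Not these.

One close crop will check the choice, and I'll take rough measurements at the same time.

```bash
cat > h.py <<'E'
import numpy as np,cv2
from scipy.spatial.transform import Rotation as Ro
from bench import r,eyes
C={n:eyes.get_calibration(n) for n in("scene","top","wrist")}
def pose():
    s=r.sense();return Ro.from_euler('xyz',s['tcp_rot'],degrees=True).as_matrix(),np.array(s['tool_pos'])
def ray(n,uv,P=None):
    c=C[n];K=np.array(c['mtx']);d=np.array([(uv[0]-K[0,2])/K[0,0],(uv[1]-K[1,2])/K[1,1],1.])
    if n!='wrist':
        R=np.array(c['R']);return -R.T@np.array(c['t']),R.T@d/np.linalg.norm(d)
    th=np.hypot(d[0],d[1]);d=np.array([*(d[:2]/max(th,1e-9)*np.sin(th)),np.cos(th)])
    T=np.array(c['T_tool_cam']);R,p=P
    return R@T[:3,3]+p,R@T[:3,:3]@d
def onz(n,uv,z,P=None):
    o,d=ray(n,uv,P);return o+d*(z-o[2])/d[2]
def tri(rays):
    A=sum(np.eye(3)-np.outer(d,d) for o,d in rays);b=sum((np.eye(3)-np.outer(d,d))@o for o,d in rays)
    X=np.linalg.solve(A,b);return X,[round(float(np.linalg.norm(np.cross(X-o,d))),1) for o,d in rays]
def px(n,X,P=None):
    c=C[n];K=np.array(c['mtx'])
    if n!='wrist':
        v=np.array(c['R'])@X+np.array(c['t']);return K[:2,:2]@(v[:2]/v[2])+K[:2,2]
    T=np.array(c['T_tool_cam']);v=T[:3,:3].T@(P[0].T@(np.array(X)-P[1])-T[:3,3]);th=np.arctan2(np.hypot(*v[:2]),v[2])
    return K[:2,:2]@(v[:2]/np.hypot(*v[:2])*th)+K[:2,2]
E
python3 - <<'E'
from h import *
t=cv2.imread('pics/top0.png');s=cv2.imread('pics/scene0.png')
a=cv2.resize(t[180:285,210:315],(400,400),interpolation=cv2.INTER_CUBIC);b=cv2.resize(s[225:325,225:325],(400,400),interpolation=cv2.INTER_CUBIC)
cv2.imwrite('pics/c0.png',np.hstack([a,b]))
h=cv2.cvtColor(t,cv2.COLOR_BGR2HSV)
m=cv2.inRange(h,(105,150,80),(125,255,255));n,l,st,ce=cv2.connectedComponentsWithStats(m)
i=1+np.argsort(-st[1:,4])[0];ys,xs=np.where(l==i)
q=cv2.boxPoints(cv2.minAreaRect(np.c_[xs,ys].astype(np.float32)));print([onz('top',p,30).round(0).tolist() for p in q],onz('top',q.mean(0),30).round())
for p in((228,195),(284,195),(284,233),(228,233)):print('box',onz('top',p,120).round())
for p in((257,252),(257,261)):print('plug',onz('top',p,90).round())
print('turq',onz('top',(345,282),10).round())
E
```

```text
[[552.0, -188.0, 30.0], [553.0, -388.0, 30.0], [401.0, -382.0, 30.0], [401.0, -184.0, 30.0]] [ 476. -285.   30.]
box [649. 245. 120.]
box [649. 110. 120.]
box [556. 108. 120.]
box [556. 242. 120.]
plug [514. 176.  90.]
plug [492. 175.  90.]
turq [447. -40.  10.]
```

View pics/c0.png

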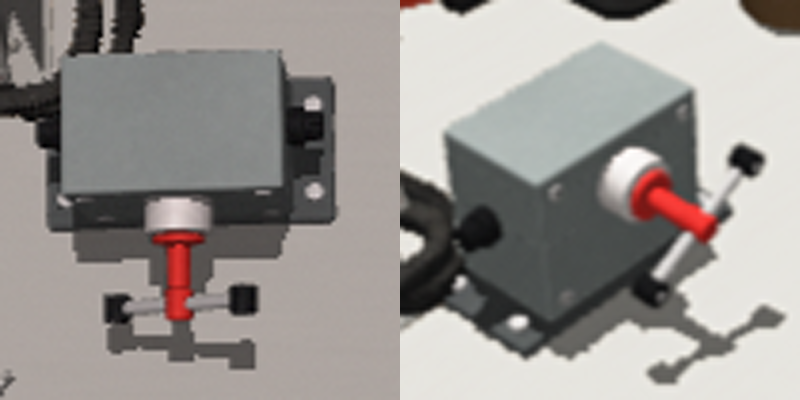

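The crop confirms it: red hub and neck in the white boss, upper grip at crop (745,160) in the scene view, to the right as described. I'll move the wrist over the plug for a precise look.

```bash
cat > plan.py <<'E'
import sys
from h import *
def go(tgt,yaw,n,pitch=0):
    "n tool-frame rows from the measured pose to tgt, tool down at yaw"
    R,p=pose();Rt=Ro.from_euler('xyz',[180,pitch,yaw],degrees=True).as_matrix()
    w=Ro.from_matrix(R.T@Rt).as_rotvec();d=(np.array(tgt)-p)/n
    for k in range(n):
        Rk=R@Ro.from_rotvec(w*k/n).as_matrix();print((Rk.T@d/1000).round(4).tolist(),(w/n).round(4).tolist())
if __name__=='__main__':
    a=list(map(float,sys.argv[1:]));go(a[:3],a[3],int(a[4]))
E
python3 plan.py 480 115 250 89 14
```

```text
[0.035, -0.0386, -0.0035] [-0.0001, -0.0001, -0.0856]
[0.0382, -0.0355, -0.0036] [-0.0001, -0.0001, -0.0856]
[0.0411, -0.0321, -0.0036] [-0.0001, -0.0001, -0.0856]
[0.0437, -0.0285, -0.0036] [-0.0001, -0.0001, -0.0856]
[0.0459, -0.0246, -0.0036] [-0.0001, -0.0001, -0.0856]
[0.0479, -0.0206, -0.0036] [-0.0001, -0.0001, -0.0856]
[0.0495, -0.0164, -0.0036] [-0.0001, -0.0001, -0.0856]
[0.0507, -0.0121, -0.0036] [-0.0001, -0.0001, -0.0856]
[0.0515, -0.0078, -0.0036] [-0.0001, -0.0001, -0.0856]
[0.052, -0.0033, -0.0036] [-0.0001, -0.0001, -0.0856]
[0.0521, 0.0011, -0.0036] [-0.0001, -0.0001, -0.0856]
[0.0518, 0.0056, -0.0036] [-0.0001, -0.0001, -0.0856]
[0.0511, 0.01, -0.0036] [-0.0001, -0.0001, -0.0856]
[0.0501, 0.0143, -0.0036] [-0.0001, -0.0001, -0.0856]
```

Request:
play_rows([
  [[0.035,-0.039,-0.004],[0,0,-0.086],0.0],
  [[0.038,-0.036,-0.004],[0,0,-0.086],0.0],
  [[0.041,-0.032,-0.004],[0,0,-0.086],0.0],
  [[0.044,-0.028,-0.004],[0,0,-0.086],0.2],
  [[0.046,-0.025,-0.004],[0,0,-0.086],0.3],
  [[0.048,-0.021,-0.004],[0,0,-0.086],0.4],
  [[0.05,-0.016,-0.004],[0,0,-0.086],0.5],
  [[0.051,-0.012,-0.004],[0,0,-0.086],0.5],
])

```text
time: 1.1
tool_pos: [361.6, -161.4, 228.6]
tcp_rot: [-179.6, -0.4, 60.6]
ft_force: [0.8, 0.3, -0.5]
finger_gap: 42.8
```

```bash
python3 plan.py 480 115 250 89 8
```

```text
[0.0374, -0.0041, -0.0024] [-0.0007, -0.001, -0.062]
[0.0376, -0.0018, -0.0024] [-0.0007, -0.001, -0.062]
[0.0376, 0.0006, -0.0025] [-0.0007, -0.001, -0.062]
[0.0375, 0.0029, -0.0025] [-0.0007, -0.001, -0.062]
[0.0372, 0.0052, -0.0026] [-0.0007, -0.001, -0.062]
[0.0368, 0.0075, -0.0026] [-0.0007, -0.001, -0.062]
[0.0363, 0.0098, -0.0026] [-0.0007, -0.001, -0.062]
[0.0356, 0.012, -0.0026] [-0.0007, -0.001, -0.062]
```

Request:
play_rows([
  [[0.037,-0.004,-0.002],[0,-0.001,-0.062],0.5],
  [[0.038,-0.002,-0.002],[0,-0.001,-0.062],0.5],
  [[0.038,0.001,-0.002],[0,-0.001,-0.062],0.5],
  [[0.037,0.003,-0.003],[0,-0.001,-0.062],0.5],
  [[0.037,0.005,-0.003],[0,-0.001,-0.062],0.5],
  [[0.037,0.008,-0.003],[0,-0.001,-0.062],0.5],
  [[0.036,0.01,-0.003],[0,-0.001,-0.062],0.5],
  [[0.03,0.01,-0.003],[0,-0.001,-0.062],0.5],
])

```text
time: 2.1
tool_pos: [476.9, 121.7, 248.9]
tcp_rot: [-179.6, -0.0, 90.2]
ft_force: [-0.3, -0.4, -0.1]
finger_gap: 42.6
```

```bash
python3 - <<'E'
from h import *
import json
P=pose();im=eyes.snapshot('wrist')[:,:,::-1]
cv2.imwrite('pics/w1.png',im);np.savez('w1.npz',R=P[0],p=P[1]);s=r.sense();print(s['time'],s['tool_pos'],s['tcp_rot'],s['finger_gap'])
E
```

```text
2.15 [477.69472542 124.62895344 249.11848157] [-1.79612024e+02 -1.73907035e-01  9.04370396e+01] 42.85528078526037
```

View pics/w1.png

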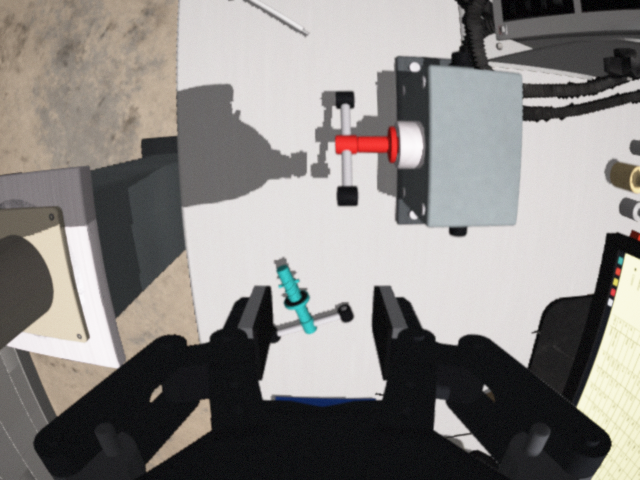

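The wrist view shows the grips at (347,195) for A and (345,99) for B, the hub at (346,145), and the white boss at (408,145). Next I'll triangulate these across the three views.

```bash
python3 - <<'E'
from h import *
z=np.load('w1.npz');P=(z['R'],z['p']);w=cv2.imread('pics/w1.png');t=cv2.imread('pics/top0.png');s=cv2.imread('pics/scene0.png')
def blob(im,c,h,mask):
    x,y=map(int,c);sub=im[y-h:y+h+1,x-h:x+h+1];m=mask(sub).astype(np.uint8);n,l,st,ce=cv2.connectedComponentsWithStats(m)
    i=1+np.argmax(st[1:,4]);return ce[i]+[x-h,y-h],st[i]
dark=lambda q:q.max(2)<55
G={}
for k,cw,ct,cs in(('A',(347,195),(274,259),(311,265)),('B',(345,99),(241,261),(288,298))):
    pw,aw=blob(w,cw,14,dark);pt,at=blob(t,ct,6,dark);ps,as_=blob(s,cs,7,dark)
    X,e=tri([ray('wrist',pw,P),ray('top',pt),ray('scene',ps)]);G[k]=X
    print(k,pw.round(1),aw[2:],pt.round(1),at[2:],ps.round(1),as_[2:],X.round(1),e)
    print('  top+wrist',tri([ray('wrist',pw,P),ray('top',pt)])[0].round(1),'sc+wrist',tri([ray('wrist',pw,P),ray('scene',ps)])[0].round(1))
d=G['A']-G['B'];print('mid',(G['A']+G['B'])/2,'len',np.linalg.norm(d),'ang',np.degrees(np.arctan2(-d[1],d[2])),'xyaw',np.degrees(np.arctan2(d[0],-d[1])))
# red axis at z 85 in wrist
hsv=cv2.cvtColor(w,cv2.COLOR_BGR2HSV);m=(cv2.inRange(hsv,(0,150,80),(8,255,255))|cv2.inRange(hsv,(172,150,80),(180,255,255)))[120:170,330:402]
ys,xs=np.where(m);xs+=330;ys+=120
for c in range(336,400,6):
    yy=ys[xs==c]
    if len(yy):print(c,len(yy),onz('wrist',(c,yy.mean()),85,P).round(1)[:2],end=' ')
# box top corners
g=cv2.cvtColor(w,cv2.COLOR_BGR2GRAY)
print()
for c in((429,66),(523,73),(519,226),(428,226)):print('box',c,onz('wrist',c,120,P).round(1))
E
```

```text
A [347.  195.6] [ 19  18 334] [273.4 258. ] [ 7  7 43] [310.8 264.4] [ 7  7 30] [497.3 135.3 108. ] [1.5, 1.5, 0.6]
  top+wrist [497.9 134.8  98. ] sc+wrist [496.5 137.  109.9]
B [343.8  98.2] [ 17  16 219] [240.2 261. ] [ 6  7 35] [285.5 295.8] [11 11 68] [496.3 222.7  61.6] [1.3, 3.0, 2.9]
  top+wrist [497.7 225.3  29.7] sc+wrist [496.2 224.5  63.3]
mid [496.77979148 179.04403028  84.82828555] len 98.95339428803123 ang 62.042721458859404 xyaw 0.6356034874642715
336 16 [487.5 180.5] 342 15 [492.9 181. ] 348 14 [498.3 181.5] 354 17 [503.7 180.2] 360 15 [509.2 180.4] 366 15 [514.6 180.5] 372 15 [520.1 180.6] 378 16 [525.6 180.3] 384 16 [531.2 180.5] 390 35 [536.7 181.1] 396 24 [542.3 180.9] 
box (429, 66) [562.3 249.8 120. ]
box (523, 73) [651.3 254.6 120. ]
box (519, 226) [658.6 114.7 120. ]
box (428, 226) [567.3 113.6 120. ]
```

```bash
python3 - <<'E'
from h import *
z=np.load('w1.npz');P=(z['R'],z['p'])
for n,f,seed in(('wrist','w1',(475,150)),('top','top0',(255,212))):
    im=cv2.GaussianBlur(cv2.imread(f'pics/{f}.png'),(3,3),0);m=np.zeros((482,642),np.uint8)
    cv2.floodFill(im,m,seed,255,(9,)*3,(9,)*3,4|cv2.FLOODFILL_FIXED_RANGE|cv2.FLOODFILL_MASK_ONLY)
    cs,_=cv2.findContours(m[1:-1,1:-1],cv2.RETR_EXTERNAL,cv2.CHAIN_APPROX_NONE);c=max(cs,key=cv2.contourArea)[:,0]
    W=np.array([onz(n,p,120,P)[:2] for p in c.astype(float)],np.float32);rc=cv2.minAreaRect(W);q=cv2.boxPoints(rc)
    print(n,rc,q.round(1).tolist())
    a,b=W.min(0),W.max(0)
    for ax in(0,1):
        for lo in(0,1):
            o=1-ax;mid=(W[:,o]>a[o]+20)&(W[:,o]<b[o]-20);e=mid&(abs(W[:,ax]-(b if lo else a)[ax])<9)
            f=np.polyfit(W[e,o],W[e,ax],1);print('  edge','xy'[ax],lo,e.sum(),'slope deg',np.degrees(np.arctan(f[0])).round(2),'at mid',np.polyval(f,(a+b)[o]/2).round(1))
E
```

```text
wrist ((609.31689453125, 182.5738525390625), (85.87694549560547, 136.80335998535156), 2.0216407775878906) [[564.0, 249.39999389648438], [568.7999877929688, 112.69999694824219], [654.5999755859375, 115.69999694824219], [649.7999877929688, 252.39999389648438]]
  edge x 0 117 slope deg -1.88 at mid 566.9
  edge x 1 111 slope deg -2.97 at mid 650.9
  edge y 0 51 slope deg -0.55 at mid 115.4
  edge y 1 51 slope deg 1.22 at mid 249.5
top ((610.6723022460938, 180.81826782226562), (87.45584106445312, 139.95703125), 1.819593906402588) [[564.7000122070312, 249.39999389648438], [569.2000122070312, 109.5], [656.5999755859375, 112.30000305175781], [652.2000122070312, 252.10000610351562]]
  edge x 0 42 slope deg -1.64 at mid 568.1
  edge x 1 43 slope deg -2.52 at mid 651.5
  edge y 0 19 slope deg 0.75 at mid 114.0
  edge y 1 19 slope deg 1.65 at mid 246.1
```

```bash
python3 plan.py 499 136 125 91.9 5
```

```text
[0.0022, 0.0044, 0.0248] [-0.0013, -0.0006, -0.0051]
[0.0022, 0.0044, 0.0248] [-0.0013, -0.0006, -0.0051]
[0.0022, 0.0044, 0.0248] [-0.0013, -0.0006, -0.0051]
[0.0021, 0.0044, 0.0248] [-0.0013, -0.0006, -0.0051]
[0.0021, 0.0044, 0.0248] [-0.0013, -0.0006, -0.0051]
```

Request:
play_rows([
  [[0.002,0.0044,0.025],[-0.0013,-0.0006,-0.005],0.5],
  [[0.002,0.0044,0.025],[-0.0013,-0.0006,-0.005],0.5],
  [[0.002,0.0044,0.025],[-0.0013,-0.0006,-0.005],0.5],
  [[0.002,0.0044,0.025],[-0.0013,-0.0006,-0.005],0.5],
  [[0.002,0.0044,0.025],[-0.0013,-0.0006,-0.005],0.5],
  [[0,0,0],[0,0,0],0.5],
])

```text
time: 2.9
tool_pos: [497.7, 136.3, 118.4]
tcp_rot: [-179.8, 0.0, 92.0]
ft_force: [0.4, -0.3, 0.1]
finger_gap: 42.9
```

```bash
python3 - <<'E'
from h import *
P=pose();im=eyes.snapshot('wrist')[:,:,::-1];cv2.imwrite('pics/w2.png',im);s=r.sense();print(s['time'],s['tool_pos'],s['tcp_rot'],s['joint_pos'],s['ft_force'])
np.savez('w2.npz',R=P[0],p=P[1])
E
python3 plan.py 499 136 92 91.9 2
```

```text
2.95 [498.63924762 136.45500841 119.99393156] [-1.79901989e+02  1.51915394e-02  9.20336392e+01] [ 9.62241669e+00 -2.29130341e+00  1.03836494e+02 -2.15788959e-03
  7.85539676e+01  7.58922057e+00] [-0.44728046 -0.28414317  0.31945057]
[-0.0002, 0.0002, 0.014] [-0.0009, 0.0001, 0.0012]
[-0.0002, 0.0002, 0.014] [-0.0009, 0.0001, 0.0012]
```

View pics/w2.png

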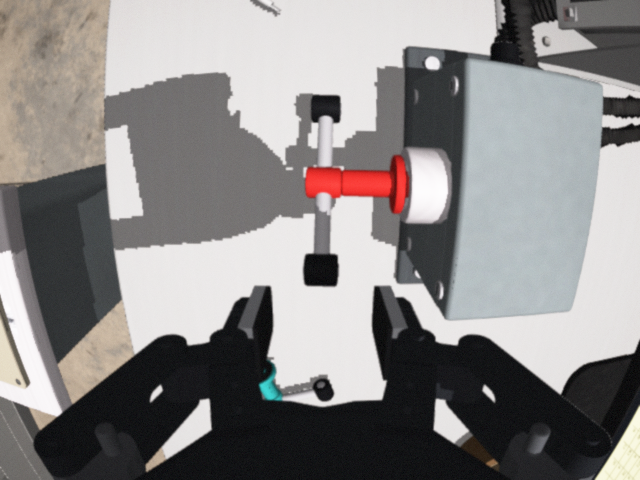

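The wrist view shows grip A at (321,270), centred between the jaws, with the hub at (323,183). I'll compare that with the predicted pixels.

```bash
python3 - <<'E'
from h import *
z=np.load('w2.npz');P=(z['R'],z['p'])
w=cv2.imread('pics/w2.png');print(P[1])
def blob(c,h):
    x,y=c;m=(w[y-h:y+h+1,x-h:x+h+1].max(2)<55).astype(np.uint8);n,l,st,ce=cv2.connectedComponentsWithStats(m);i=1+np.argmax(st[1:,4]);return ce[i]+[x-h,y-h],st[i]
z1=np.load('w1.npz');P1=(z1['R'],z1['p'])
for c,o,X in(((321,270),(347,195.6),(499,136.2,110)),((325,109),(343.8,98.2),(496.1,222.8,60))):
    p,s=blob(c,22);print(p,s,'pred',px('wrist',X,P),'tri w1w2',tri([ray('wrist',p,P),ray('wrist',o,P1)]))
    print(onz('wrist',p,X[2],P))
hsv=cv2.cvtColor(w,cv2.COLOR_BGR2HSV);m=cv2.inRange(hsv,(0,150,80),(8,255,255))|cv2.inRange(hsv,(172,150,80),(180,255,255))
for c in range(312,400,10):
    yy=np.where(m[140:230,c])[0]+140
    if len(yy):print(c,len(yy),onz('wrist',(c,yy.mean()),85,P).round(1)[:2],end=' ')
E
```

```text
[497.72462097 136.30620714 118.43723582]
[320.47216495 269.38247423] [  5   6  34  32 970] pred [325.55606373 270.47659078] tri w1w2 (array([496.38767713, 137.66298935, 112.38680314]), [0.1, 0.1])
[496.28676684 136.72432426 110.        ]
[324.88130081 106.90731707] [  8   9  29  26 615] pred [325.81378173 106.84181504] tri w1w2 (array([495.29400572, 222.83577464,  66.32559521]), [0.5, 0.5])
[495.52969468 222.73685218  60.        ]
312 31 [489.8 179.1] 322 24 [495.4 180.7] 332 30 [501.1 179.2] 342 24 [506.7 179.5] 352 26 [512.4 179.7] 362 26 [518. 180.] 372 25 [523.7 180. ] 382 26 [529.5 180. ] 392 53 [535.3 179.4]
```

Request:
play_rows([
  [[0,-0.001,0.014],[0,0,0],0.6],
  [[0,-0.001,0.013],[0,0,0],0.6],
  [[0,0,0],[0,0,0],0.68],
  [[0,0,0],[0,0,0],0.75],
], force=25)

```text
time: 3.45
tool_pos: [498.0, 136.4, 94.1]
tcp_rot: [179.9, -0.0, 92.0]
ft_force: [0.0, -0.2, -0.5]
finger_gap: 21.5
```

```bash
python3 -c "
from h import *
s=r.sense();print(s['time'],s['tool_pos'],s['tcp_rot'],s['ft_force'],s['finger_gap'])"
```

```text
3.45 [497.97556713 136.35662732  94.13119105] [ 1.79867322e+02 -1.51856737e-02  9.20001664e+01] [ 0.0423206  -0.23336367 -0.45101118] 21.450627724791865
```

Request:
play_rows([
  [[0,-0.002,0.001],[0,0,0],0.75],
  [[0,0,0],[0,0,0],0.85],
  [[0,0,0],[0,0,0],0.9],
], force=25)

```text
time: 3.82
tool_pos: [496.5, 136.4, 94.1]
tcp_rot: [179.8, -0.0, 92.0]
ft_force: [-0.4, 0.4, -0.5]
finger_gap: 8.8
```

```bash
python3 - <<'E'
from h import *
P=pose();w=eyes.snapshot('wrist')[:,:,::-1];t=eyes.snapshot('scene')[:,:,::-1]
print(r.sense()['finger_gap'],r.sense()['tool_pos'])
a=cv2.resize(w[60:360,170:470],(400,400));b=cv2.resize(t[225:325,225:325],(400,400),interpolation=cv2.INTER_CUBIC)
cv2.imwrite('pics/c3.png',np.hstack([a,b]))
E
```

```text
8.699169209254759 [496.52795229 136.40098027  94.07204595]
```

View pics/c3.png

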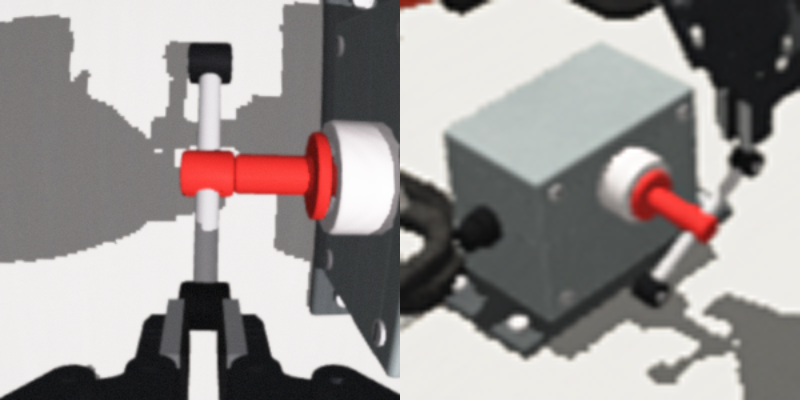

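```bash
python3 - <<'E'
from h import *
P=pose()
for n,X in(('tcp',P[1]),('tcp up19',P[1]+[0,0,19]),('gripA',np.array([496.4,136.7,110.])),('gripA low',np.array([496.4,136.7,100.])),('hub',np.array([496.,179.7,85]))):
    print(n,X.round(1),'scene crop',((px('scene',X)-[225,225])*4+[400,0]).round(),'wrist crop',((px('wrist',X,P)-[170,60])*4/3).round(),'top',px('top',X).round(1))
E
```

```text
tcp [496.5 136.4  94.1] scene crop [744. 178.] wrist crop [204. 289.] top [272.9 259. ]
tcp up19 [496.5 136.4 113.1] scene crop [743. 153.] wrist crop [205. 310.] top [272.2 258.1]
gripA [496.4 136.7 110. ] scene crop [743. 158.] wrist crop [204. 306.] top [272.2 258.3]
gripA low [496.4 136.7 100. ] scene crop [744. 170.] wrist crop [204. 294.] top [272.5 258.8]
hub [496.  179.7  85. ] scene crop [696. 221.] wrist crop [207. 172.] top [255.4 259.6]
```

Request:
play_rows([
  [[0,0,0],[0,0,0],1.0],
  [[0,0,0],[0,0,0],1.0],
], force=25)

```text
time: 4.18
tool_pos: [496.6, 136.4, 94.1]
tcp_rot: [179.8, -0.0, 92.0]
ft_force: [0.6, -0.3, 0.6]
finger_gap: 0.1
```

```bash
python3 - <<'E'
from h import *
w=eyes.snapshot('wrist')[:,:,::-1];t=eyes.snapshot('scene')[:,:,::-1]
a=cv2.resize(w[200:350,247:397],(400,400),interpolation=cv2.INTER_CUBIC);b=cv2.resize(t[235:285,290:340],(400,400),interpolation=cv2.INTER_CUBIC)
cv2.imwrite('pics/c4.png',np.hstack([a,b]))
E
```

```text
(no output)
```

View pics/c4.png

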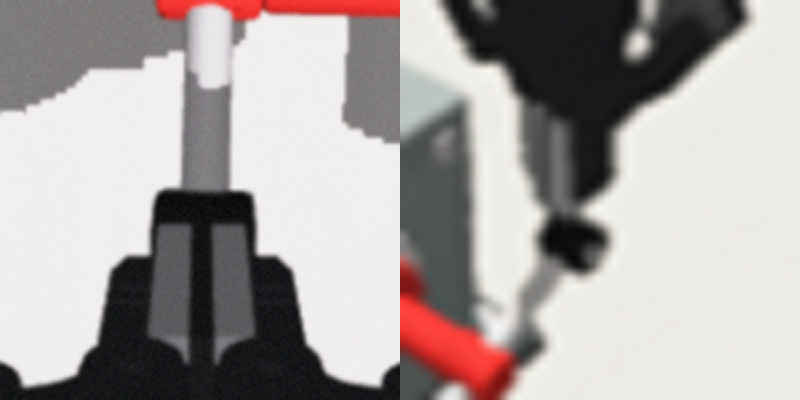

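Shut, the gap reads 0.1 and grip A at crop (205,205) is free below the fingertips, so the real finger ends sit higher than the TCP would suggest. The body still has room, so I'll open, go about 20 lower and close again. That is safe either way.

Request:
play_rows([
  [[0,0,0],[0,0,0],0.6],
  [[0,0,0],[0,0,0],0.6],
  [[0,0,0],[0,0,0],0.6],
  [[0,0,0.01],[0,0,0],0.6],
  [[0,0,0.012],[0,0,0],0.6],
  [[0,0,0],[0,0,0],0.8],
  [[0,0,0],[0,0,0],0.9],
  [[0,0,0],[0,0,0],0.9],
], force=25)

```text
time: 5.28
tool_pos: [496.6, 136.5, 70.0]
tcp_rot: [179.8, -0.0, 92.0]
ft_force: [-0.2, -0.8, 0.6]
finger_gap: 17.6
```

Grip A is held (gap 17.6). Now I'll plan the first stroke: an arc of radius 50 plus 18 per turn outward.

```bash
cat > arc.py <<'E'
import sys
from h import *
# args: x0 y0 z0 (TCP at th0) th0 turned0 ; th_from th_to n
a=list(map(float,sys.argv[1:]));p0=np.array(a[:3]);th0,f,t,n=a[3],a[4],a[5],int(a[6])
psi=np.radians(1.5);u=np.array([np.cos(psi),np.sin(psi),0]);v=np.array([u[1],-u[0],0]);k=np.array([0,0,1.])
pos=lambda th:50*(np.sin(np.radians(th))*v+np.cos(np.radians(th))*k)-u*18*(th0-th)/360
s=r.sense();R,p=pose();print(s['time'],p.round(1),s['tcp_rot'].round(2),s['ft_force'].round(1),s['wrist_torque'].round(2),s['finger_gap'])
tg=lambda th:p0+pos(th)-pos(th0)
rel=p-p0+pos(th0);print('theta now',np.degrees(np.arctan2(rel@v,rel[2])).round(1),'rad',np.hypot(rel@v,rel[2]).round(1),'out',(rel@u).round(1))
w=Ro.from_matrix(R.T@Ro.from_euler('xyz',[180,0,92],degrees=True).as_matrix()).as_rotvec()
th=np.linspace(f,t,n+1);q=p
for i in range(n):
    b=tg(th[i+1]);print((R.T@(b-q)/1000).round(4).tolist(),(w/n).round(4).tolist());q=b
E
python3 arc.py 496.6 136.5 70 60 60 30 4
```

```text
5.275 [496.6 136.5  70. ] [ 1.7978e+02 -3.0000e-02  9.2000e+01] [-0.2 -0.8  0.6] [ 0.03 -0.11  0.04] 17.630555801677875
theta now 60.0 rad 50.0 out 0.0
[0.0037, -0.0004, -0.0055] [0.0009, -0.0001, 0.0]
[0.0043, -0.0003, -0.0049] [0.0009, -0.0001, 0.0]
[0.0049, -0.0003, -0.0043] [0.0009, -0.0001, 0.0]
[0.0054, -0.0003, -0.0036] [0.0009, -0.0001, 0.0]
```

Request:
play_rows([
  [[0.0037,-0.0004,-0.0055],[0,0,0],0.9],
  [[0.0043,-0.0004,-0.0049],[0,0,0],0.9],
  [[0.0049,-0.0004,-0.0043],[0,0,0],0.9],
  [[0.0054,-0.0004,-0.0036],[0,0,0],0.9],
  [[0,0,0],[0,0,0],0.9],
])

```text
time: 5.9
tool_pos: [494.5, 156.8, 90.4]
tcp_rot: [179.7, -0.1, 92.0]
ft_force: [-0.3, 0.6, -0.4]
finger_gap: 17.2
```

```bash
python3 arc.py 496.6 136.5 70 60 30 -30 8
```

```text
5.9 [494.5 156.8  90.4] [ 1.7971e+02 -8.0000e-02  9.2030e+01] [-0.3  0.6 -0.4] [ 0.1  -0.19 -0.  ] 17.16964294947763
theta now 26.9 rad 50.9 out -1.5
[0.0039, -0.0003, -0.0008] [0.0006, -0.0002, 0.0001]
[0.0062, -0.0003, -0.0021] [0.0006, -0.0002, 0.0001]
[0.0064, -0.0003, -0.0013] [0.0006, -0.0002, 0.0001]
[0.0065, -0.0003, -0.0004] [0.0006, -0.0002, 0.0001]
[0.0065, -0.0003, 0.0004] [0.0006, -0.0002, 0.0001]
[0.0064, -0.0003, 0.0013] [0.0006, -0.0002, 0.0001]
[0.0062, -0.0003, 0.0021] [0.0006, -0.0002, 0.0001]
[0.0059, -0.0003, 0.0029] [0.0006, -0.0002, 0.0001]
```

Request:
play_rows([
  [[0.0039,-0.0003,-0.0008],[0.001,0,0],0.9],
  [[0.0058,-0.0004,-0.0019],[0.001,0,0],0.9],
  [[0.006,-0.0004,-0.0012],[0.001,0,0],0.9],
  [[0.006,-0.0004,-0.0004],[0.001,0,0],0.9],
  [[0.006,-0.0004,0.0004],[0.001,0,0],0.9],
  [[0.006,-0.0004,0.0012],[0,0,0],0.9],
  [[0.0058,-0.0004,0.0019],[0,0,0],0.9],
  [[0.0055,-0.0004,0.0027],[0,0,0],0.9],
])

```text
time: 6.9
tool_pos: [489.9, 204.0, 88.6]
tcp_rot: [180.0, -0.0, 92.0]
ft_force: [2.3, -0.2, 0.2]
finger_gap: 17.1
```

```bash
python3 arc.py 496.6 136.5 70 60 -30 -100 8; python3 - <<'E'
from h import *
w=eyes.snapshot('wrist')[:,:,::-1];t=eyes.snapshot('scene')[:,:,::-1]
a=cv2.resize(w[60:360,170:470],(400,400));b=cv2.resize(t[225:325,225:325],(400,400),interpolation=cv2.INTER_CUBIC)
cv2.imwrite('pics/c5.png',np.hstack([a,b]))
E
```

```text
6.9 [489.9 204.   88.6] [ 1.7998e+02 -3.0000e-02  9.2000e+01] [ 2.3 -0.2  0.2] [-0.1  -0.35  0.03] 17.07793489422141
theta now -29.2 rad 49.9 out -4.9
[0.0069, 0.0001, 0.0046] [0.0, -0.0001, 0.0]
[0.0056, -0.0004, 0.0052] [0.0, -0.0001, 0.0]
[0.0047, -0.0004, 0.006] [0.0, -0.0001, 0.0]
[0.0037, -0.0004, 0.0066] [0.0, -0.0001, 0.0]
[0.0027, -0.0004, 0.0071] [0.0, -0.0001, 0.0]
[0.0016, -0.0004, 0.0075] [0.0, -0.0001, 0.0]
[0.0004, -0.0004, 0.0076] [0.0, -0.0001, 0.0]
[-0.0007, -0.0004, 0.0076] [0.0, -0.0001, 0.0]
```

View pics/c5.png

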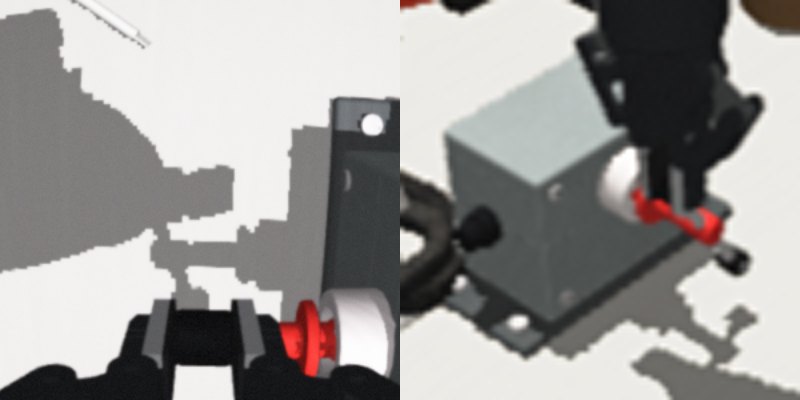

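The turn is working: A is over the top and held, and B now shows at the lower right, crop (735,258). Continuing the stroke.

Request:
play_rows([
  [[0.0065,0.0001,0.0043],[0,0,0],0.9],
  [[0.0052,-0.0003,0.0049],[0,0,0],0.9],
  [[0.0044,-0.0004,0.0057],[0,0,0],0.9],
  [[0.0035,-0.0004,0.0062],[0,0,0],0.9],
  [[0.0026,-0.0004,0.0067],[0,0,0],0.9],
  [[0.0015,-0.0004,0.007],[0,0,0],0.9],
  [[0.0004,-0.0004,0.0071],[0,0,0],0.9],
])

```text
time: 7.88
tool_pos: [487.2, 229.2, 43.9]
tcp_rot: [179.9, 0.0, 92.0]
ft_force: [2.5, -2.0, -0.3]
finger_gap: 17.2
```

```bash
python3 arc.py 496.6 136.5 70 60 -93 -102 1
```

```text
7.875 [487.2 229.2  43.9] [1.7993e+02 1.0000e-02 9.2010e+01] [ 2.5 -2.  -0.3] [-0.35 -0.59  0.07] 17.24874129140324
theta now -91.3 rad 49.6 out -7.0
[-0.0007, -0.0011, 0.0093] [0.0012, 0.0002, 0.0002]
```

Request:
play_rows([
  [[0,-0.0004,0.0045],[0.001,0,0],0.9],
  [[-0.0006,-0.0004,0.0042],[0,0,0],0.9],
  [[0,0,0],[0,0,0],0.9],
])

```text
time: 8.25
tool_pos: [486.8, 227.9, 34.3]
tcp_rot: [180.0, 0.0, 92.0]
ft_force: [2.6, -1.8, 0.0]
finger_gap: 17.0
```

```bash
python3 arc.py 496.6 136.5 70 60 -93 -102 1
```

```text
8.25 [486.8 227.9  34.3] [1.7997e+02 5.0000e-02 9.1990e+01] [ 2.6 -1.8  0. ] [-0.29 -0.45  0.06] 17.028750038975556
theta now -102.5 rad 49.5 out -7.4
[0.0006, -0.0006, -0.0003] [0.0006, 0.0008, -0.0002]
```

Request:
play_rows([
  [[0,0,0],[0,0,0],0.6],
  [[0,0,0],[0,0,0],0.6],
  [[0,0,-0.025],[0,0,0],0.6],
  [[0,0,-0.045],[0,0,0],0.6],
  [[-0.03,0.002,-0.005],[0,0,0],0.6],
  [[-0.035,0,0],[0,0,0],0.6],
  [[-0.032,0,0],[0,0,0],0.6],
  [[0,0,0],[0,0,0],0.6],
])

```text
time: 9.25
tool_pos: [488.5, 130.8, 110.7]
tcp_rot: [-179.7, -0.1, 92.2]
ft_force: [0.2, 0.5, -0.9]
finger_gap: 34.0
```

```bash
python3 plan.py 489 131 56 92 2; python3 - <<'E'
from h import *
P=pose();np.savez('w6.npz',R=P[0],p=P[1])
w=eyes.snapshot('wrist')[:,:,::-1];cv2.imwrite('pics/w6.png',w)
def blob(c,h):
    x,y=int(c[0]),int(c[1]);m=(w[y-h:y+h+1,x-h:x+h+1].max(2)<55).astype(np.uint8);n,l,st,ce=cv2.connectedComponentsWithStats(m);i=1+np.argmax(st[1:,4]);return ce[i]+[x-h,y-h],st[i]
print(P[1],r.sense()['finger_gap'])
for n,X in(('B',(489,131,96)),('A',(487,228,74))):
    q=px('wrist',X,P);b,s=blob(q,24);print(n,q.round(1),b.round(1),s[2:],onz('wrist',b,X[2],P).round(1))
E
```

```text
[0.0, 0.0004, 0.0274] [-0.003, -0.0007, 0.0013]
[0.0001, 0.0003, 0.0274] [-0.003, -0.0007, 0.0013]
[488.50599408 130.80686217 110.74165196] 34.41849498574068
B [324.1 265.6] [323.6 265.5] [ 32  30 867] [488.7 131.   96. ]
A [327.5  86.4] [326.5  87.5] [ 32  29 814] [486.5 227.3  74. ]
```

Grip B is where predicted, to within 0.5 mm. I'll descend and grip it.

Request:
play_rows([
  [[0,0,0.027],[-0.003,0,0.001],0.6],
  [[0,0,0.025],[-0.003,0,0.001],0.6],
  [[0,0,0.001],[0,0,0],0.7],
  [[0,0,0],[0,0,0],0.9],
  [[0,0,0],[0,0,0],0.9],
  [[0,0,0],[0,0,0],0.9],
])

```text
time: 10.05
tool_pos: [489.4, 136.1, 59.7]
tcp_rot: [179.8, -0.2, 92.2]
ft_force: [-0.4, -0.6, -0.3]
finger_gap: 16.7
```

```bash
python3 - <<'E'
from h import *
s=r.sense();print(s['tool_pos'],s['tcp_rot'],s['ft_force'],s['finger_gap'])
E
sed -i 's/a\[:3\])/[0,0,0])/; s/^th0,f/&/' arc.py
python3 - <<'E'
# make arc absolute: measured start pose becomes p0
E
grep -n p0 arc.py | head -3
```

```text
[489.41620685 136.09744123  59.74468508] [179.82476738  -0.23928279  92.22316186] [-0.44518574 -0.55595647 -0.32033465] 16.73017715021105
4:a=list(map(float,sys.argv[1:]));p0=np.array([0,0,0]);th0,f,t,n=a[3],a[4],a[5],int(a[6])
8:tg=lambda th:p0+pos(th)-pos(th0)
9:rel=p-p0+pos(th0);print('theta now',np.degrees(np.arctan2(rel@v,rel[2])).round(1),'rad',np.hypot(rel@v,rel[2]).round(1),'out',(rel@u).round(1))
```

```bash
sed -i 's/\[0,0,0\])/a[:3])/' arc.py; python3 arc.py 489.4 136.1 59.7 77.5 77.5 11.5 8
```

```text
10.05 [489.4 136.1  59.7] [179.82  -0.24  92.22] [-0.4 -0.6 -0.3] [-0.16  0.14  0.  ] 16.73017715021105
theta now 77.5 rad 50.0 out 0.0
[0.0021, -0.0004, -0.0068] [0.0004, -0.0005, 0.0005]
[0.0031, -0.0004, -0.0065] [0.0004, -0.0005, 0.0005]
[0.004, -0.0003, -0.006] [0.0004, -0.0005, 0.0005]
[0.0048, -0.0003, -0.0054] [0.0004, -0.0005, 0.0005]
[0.0055, -0.0003, -0.0046] [0.0004, -0.0005, 0.0005]
[0.0061, -0.0003, -0.0038] [0.0004, -0.0005, 0.0005]
[0.0066, -0.0003, -0.0029] [0.0004, -0.0005, 0.0005]
[0.0069, -0.0003, -0.0019] [0.0004, -0.0005, 0.0005]
```

Request:
play_rows([
  [[0.0021,-0.0004,-0.0068],[0,0,0],0.9],
  [[0.003,-0.0004,-0.0061],[0,0,0],0.9],
  [[0.0038,-0.0004,-0.0056],[0,0,0],0.9],
  [[0.0045,-0.0004,-0.005],[0,0,0],0.9],
  [[0.0051,-0.0004,-0.0043],[0,0,0],0.9],
  [[0.0057,-0.0004,-0.0036],[0,0,0],0.9],
  [[0.0061,-0.0004,-0.0027],[0,0,0],0.9],
  [[0.0064,-0.0004,-0.0018],[0,0,0],0.9],
])

```text
time: 11.05
tool_pos: [483.9, 175.4, 98.6]
tcp_rot: [179.9, -0.3, 92.2]
ft_force: [-0.2, 0.1, -2.6]
finger_gap: 17.0
```

```bash
python3 arc.py 489.4 136.1 59.7 77.5 11.5 -52.5 8
```

```text
11.05 [483.9 175.4  98.6] [179.86  -0.3   92.21] [-0.2  0.1 -2.6] [0.07 0.05 0.  ] 16.97545271558757
theta now 10.6 rad 50.6 out -4.5
[0.0063, 0.0009, -0.0001] [0.0003, -0.0007, 0.0005]
[0.007, -0.0003, 0.0001] [0.0003, -0.0007, 0.0005]
[0.0069, -0.0003, 0.0011] [0.0003, -0.0007, 0.0005]
[0.0067, -0.0003, 0.002] [0.0003, -0.0007, 0.0005]
[0.0063, -0.0003, 0.0029] [0.0003, -0.0007, 0.0005]
[0.0059, -0.0003, 0.0038] [0.0003, -0.0007, 0.0005]
[0.0053, -0.0003, 0.0046] [0.0003, -0.0007, 0.0005]
[0.0046, -0.0004, 0.0052] [0.0003, -0.0007, 0.0005]
```

Request:
play_rows([
  [[0.0063,0.0003,-0.0001],[0,0,0],0.9],
  [[0.0065,0,0.0001],[0,0,0],0.9],
  [[0.0064,0,0.001],[0,0,0],0.9],
  [[0.0062,-0.0002,0.0019],[0,0,0],0.9],
  [[0.0059,-0.0002,0.0027],[0,0,0],0.9],
  [[0.0055,-0.0002,0.0035],[0,0,0],0.9],
  [[0.0049,-0.0002,0.0043],[0,0,0],0.9],
  [[0.0043,-0.0002,0.0048],[0,0,0],0.9],
])

```text
time: 12.05
tool_pos: [480.8, 224.6, 79.3]
tcp_rot: [179.9, -0.3, 92.2]
ft_force: [-1.5, -1.0, -1.0]
finger_gap: 17.2
```

```bash
python3 arc.py 489.4 136.1 59.7 77.5 -52.5 -93 5
```

```text
12.05 [480.8 224.6  79.3] [179.92  -0.27  92.2 ] [-1.5 -1.  -1. ] [-0.16  0.25 -0.12] 17.228109899977625
theta now -52.7 rad 50.2 out -6.3
[0.0036, -0.0005, 0.0059] [0.0003, -0.0009, 0.0007]
[0.003, -0.0004, 0.0064] [0.0003, -0.0009, 0.0007]
[0.0021, -0.0004, 0.0068] [0.0003, -0.0009, 0.0007]
[0.0011, -0.0004, 0.007] [0.0003, -0.0009, 0.0007]
[0.0001, -0.0004, 0.0071] [0.0003, -0.0009, 0.0007]
```

Request:
play_rows([
  [[0.0034,-0.0005,0.0055],[0,0,0],0.9],
  [[0.0028,-0.0004,0.006],[0,0,0],0.9],
  [[0.002,-0.0004,0.0064],[0,0,0],0.9],
  [[0.0011,-0.0004,0.0066],[0,0,0],0.9],
  [[0.0001,-0.0004,0.0066],[0,0,0],0.9],
  [[0,-0.0002,0.001],[0,0,0],0.9],
])

```text
time: 12.8
tool_pos: [479.0, 234.7, 44.8]
tcp_rot: [179.8, -0.3, 92.2]
ft_force: [-0.2, -0.1, -0.4]
finger_gap: 17.3
```

```bash
python3 arc.py 489.4 136.1 59.7 77.5 -93 -97 1
```

```text
12.8 [479.  234.7  44.8] [179.81  -0.26  92.21] [-0.2 -0.1 -0.4] [-0.08 -0.02 -0.02] 17.309127321927654
theta now -94.7 rad 50.2 out -7.8
[-0.0004, -0.0009, 0.002] [0.0033, -0.0046, 0.0037]
```

Turned by about 335° in all, beyond the 324° maximum, with forces near zero, so the thread should be free. I'll release, slide inward along the bar, and take the bar between the hub and grip B.

Request:
play_rows([
  [[0,0,0],[0,0,0],0.6],
  [[0,0,0],[0,0,0],0.6],
  [[0,0,0],[0,0,0],0.6],
  [[-0.014,0.0005,0.002],[0.003,-0.004,0.003],0.6],
  [[-0.014,0.0005,0.002],[0,0,0],0.6],
  [[0,0,0],[0,0,0],0.6],
])

```text
time: 13.55
tool_pos: [481.9, 204.8, 41.2]
tcp_rot: [179.9, -0.0, 92.0]
ft_force: [0.1, -0.6, 0.2]
finger_gap: 34.0
```

```bash
python3 - <<'E'
from h import *
P=pose();print(P[1],r.sense()['tcp_rot'],r.sense()['finger_gap'],r.sense()['ft_force'])
w=eyes.snapshot('wrist')[:,:,::-1];t=eyes.snapshot('scene')[:,:,::-1]
print(P[1],pose()[1])
a=cv2.resize(w[160:460,170:470],(400,400));b=cv2.resize(t[225:325,225:325],(400,400),interpolation=cv2.INTER_CUBIC)
cv2.imwrite('pics/c7.png',np.hstack([a,b]))
E
```

```text
[481.86055101 204.75079581  41.23174467] [ 1.79915133e+02 -4.08926481e-02  9.20258374e+01] 33.95239829657429 [ 0.08381312 -0.61167179  0.24252075]
[481.86055101 204.75079581  41.23174467] [481.97474801 205.6707243   41.4870192 ]
```

View pics/c7.png

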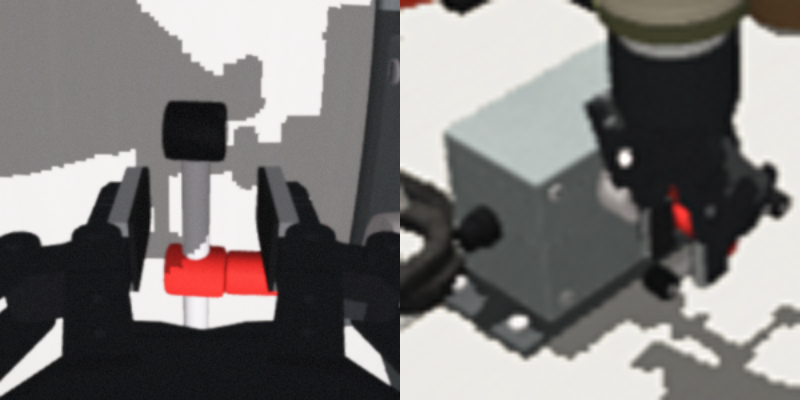

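The jaws straddle the bar, with grip B at crop (195,130) and the hub at (195,270).

```bash
python3 - <<'E'
from h import *
P=pose()
for uv in((316,257.5),(316.5,362)):
    for y in (229.7,181):
        o,d=ray('wrist',uv,P);k=(y-o[1])/d[1];print(uv,y,(o+d*k).round(1))
E
```

```text
(316, 257.5) 229.7 [478.1 229.7  79. ]
(316, 257.5) 181 [477.9 181.  -52.9]
(316.5, 362) 229.7 [479.  229.7 147.1]
(316.5, 362) 181 [479.8 181.   80.9]
```

Request:
play_rows([
  [[0,-0.0025,0],[0,0,0],0.8],
  [[0,0,0],[0,0,0],0.88],
  [[0,0,0],[0,0,0],1.0],
  [[0,0,0],[0,0,0],1.0],
  [[0,0,0],[0,0,0],1.0],
], force=80)

```text
time: 14.28
tool_pos: [479.2, 205.9, 41.6]
tcp_rot: [179.9, -0.0, 92.1]
ft_force: [0.2, -0.5, -0.6]
finger_gap: 5.3
```

Request:
play_rows([
  [[0,0,0],[0,0,0],1.0],
  [[0,0,0],[0,0,0],1.0],
])

```text
time: 14.52
tool_pos: [479.3, 205.9, 41.6]
tcp_rot: [179.9, -0.0, 92.1]
ft_force: [-1.3, -1.5, 0.5]
finger_gap: 5.2
```

```bash
python3 - <<'E'
from h import *
s=r.sense();P=pose();print(s['finger_gap'],P[1])
w=eyes.snapshot('wrist')[:,:,::-1];t=eyes.snapshot('scene')[:,:,::-1]
a=cv2.resize(w[210:410,220:420],(400,400),interpolation=cv2.INTER_CUBIC);b=cv2.resize(t[265:305,280:320],(400,400),interpolation=cv2.INTER_CUBIC)
cv2.imwrite('pics/c8.png',np.hstack([a,b]))
E
```

```text
5.160044787966954 [479.25999117 205.93343027  41.6224577 ]
```

View pics/c8.png

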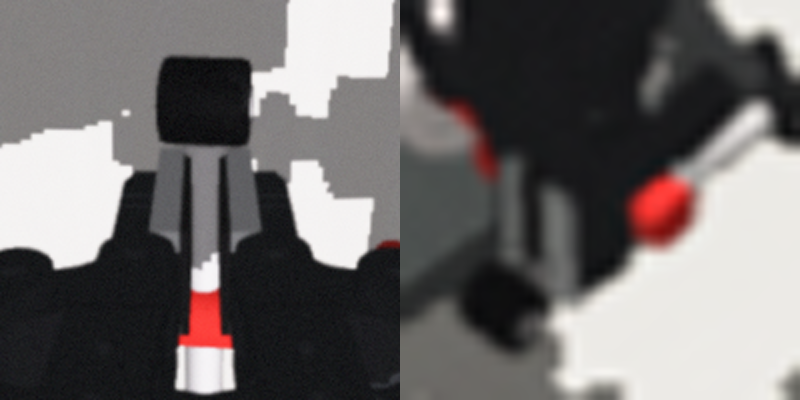

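```bash
python3 - <<'E'
from h import *
P=pose()
for y in(205.9,217):
    o,d=ray('wrist',(307,284),P);k=(y-o[1])/d[1];print(y,(o+d*k).round(1))
X=np.array([474,217,70.]);
for z in(60,65,70,75,80,85):X[2]=z;print(z,((px('scene',X)-[280,265])*10+[400,0]).round())
E
```

```text
205.9 [471.4 205.9  51.5]
217 [472.  217.   75.9]
60 [548. 344.]
65 [547. 329.]
70 [546. 313.]
75 [545. 297.]
80 [544. 281.]
85 [543. 265.]
```

The bar is right at the finger ends: tips at z≈76, bar at z≈80. I'll regrip about 8 deeper.

Request:
play_rows([
  [[0,0,0],[0,0,0],0.75],
  [[0,0,0],[0,0,0],0.75],
  [[0,0,0.004],[0,0,0],0.75],
  [[0,0,0.004],[0,0,0],0.75],
  [[0,0,0],[0,0,0],0.9],
  [[0,0,0],[0,0,0],1.0],
  [[0,0,0],[0,0,0],1.0],
  [[0,0,0],[0,0,0],1.0],
], force=80)

```text
time: 15.62
tool_pos: [479.1, 206.2, 32.9]
tcp_rot: [179.9, -0.1, 92.1]
ft_force: [0.4, -1.1, -1.0]
finger_gap: 5.9
```

Request:
play_rows([
  [[0,-0.004,0],[0,0,0],1.0],
  [[0,-0.004,0],[0,0,0],1.0],
  [[0,-0.004,0],[0,0,0],1.0],
])

```text
time: 16.0
tool_pos: [466.5, 205.7, 32.7]
tcp_rot: [179.9, -0.1, 92.1]
ft_force: [0.2, -0.0, -1.1]
finger_gap: 5.8
```

```bash
python3 - <<'E'
from h import *
s=r.sense();print(s['tool_pos'],s['ft_force'],s['wrist_torque'],s['finger_gap'])
E
```

```text
[466.45430134 205.73686789  32.7410517 ] [ 2.26851463e-01 -6.69650812e-04 -1.11489360e+00] [ 0.09254449  0.0423425  -0.02537037] 5.7659223388055105
```

Request:
play_rows([
  [[0,-0.007,0],[0,0,0],1.0],
  [[0,-0.009,0],[0,0,0],1.0],
  [[0,-0.012,0],[0,0,0],1.0],
  [[0,-0.012,0],[0,0,0],1.0],
  [[0,-0.012,0],[0,0,0],1.0],
])

```text
time: 16.62
tool_pos: [410.2, 203.7, 32.3]
tcp_rot: [180.0, -0.1, 92.1]
ft_force: [-0.4, -0.4, -1.3]
finger_gap: 6.3
```

```bash
python3 - <<'E'
from h import *
s=r.sense();P=pose();print(s['tool_pos'],s['ft_force'],s['wrist_torque'],s['finger_gap'])
w=eyes.snapshot('wrist')[:,:,::-1];t=eyes.snapshot('scene')[:,:,::-1]
a=cv2.resize(w[80:480,120:520],(400,400));b=cv2.resize(t[210:330,225:345],(400,400),interpolation=cv2.INTER_CUBIC)
cv2.imwrite('pics/c9.png',np.hstack([a,b]))
E
```

```text
[410.23154148 203.7121235   32.25893808] [-0.37980389 -0.37467252 -1.30167458] [0.03123259 0.01174456 0.02148643] 6.338667819905704
```

View pics/c9.png

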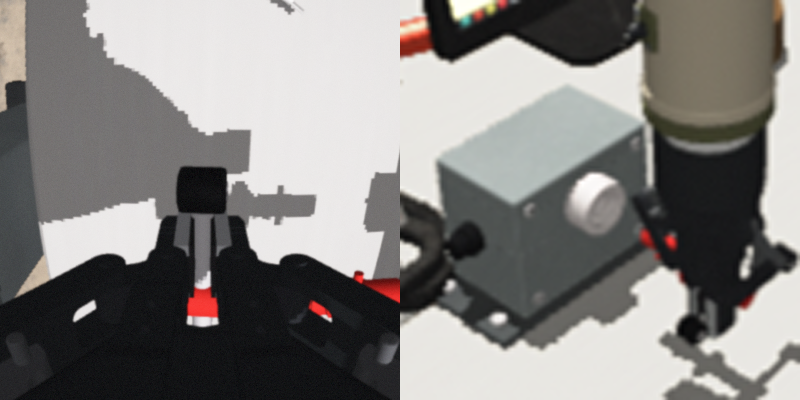

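The plug is out of the port: boss empty in the scene crop (597,203), force −1.3 N, which is about the plug's weight. I'll lift it and carry it to the tray.

Request:
play_rows([
  [[0,0,-0.01],[0,0,0],1.0],
  [[0,0,-0.02],[0,0,0],1.0],
  [[0,0,-0.025],[0,0,0],1.0],
  [[-0.01,0,-0.02],[0,0,0],1.0],
  [[-0.02,0.0005,-0.01],[0,0,0],1.0],
  [[-0.03,0.0005,0],[0,0,0],1.0],
  [[-0.035,0.0005,0],[0,0,0],1.0],
  [[-0.035,0.0005,0],[0,0,0],1.0],
])

```text
time: 17.73
tool_pos: [421.3, 72.4, 127.3]
tcp_rot: [179.5, -0.1, 92.3]
ft_force: [0.5, 0.2, -1.8]
finger_gap: 6.1
```

Request:
play_rows([
  [[-0.035,0.001,0],[0,0,0],1.0],
  [[-0.035,0.001,0],[0,0,0],1.0],
  [[-0.035,0.001,0],[0,0,0],1.0],
  [[-0.035,0.001,0],[0,0,0],1.0],
  [[-0.035,0.001,0],[0,0,0],1.0],
  [[-0.03,0.001,0],[0,0,0],1.0],
  [[-0.025,0.001,0],[0,0,0],1.0],
  [[-0.02,0.001,0],[0,0,0],1.0],
])

```text
time: 18.73
tool_pos: [443.9, -189.5, 136.0]
tcp_rot: [178.8, 0.1, 92.2]
ft_force: [-0.5, 0.4, -2.1]
finger_gap: 5.7
```

```bash
python3 plan.py 436 -260 80 92 6; python3 - <<'E'
from h import *
s=r.sense();print(s['tool_pos'],s['ft_force'],s['wrist_torque'],s['finger_gap'])
E
```

```text
[-0.0117, -0.0019, 0.0093] [0.0034, 0.0003, 0.0005]
[-0.0117, -0.0019, 0.0093] [0.0034, 0.0003, 0.0005]
[-0.0117, -0.0019, 0.0093] [0.0034, 0.0003, 0.0005]
[-0.0117, -0.0018, 0.0093] [0.0034, 0.0003, 0.0005]
[-0.0117, -0.0018, 0.0093] [0.0034, 0.0003, 0.0005]
[-0.0117, -0.0018, 0.0093] [0.0034, 0.0003, 0.0005]
[ 443.86273631 -189.45502065  136.04881495] [-0.51341761  0.3720236  -2.11616031] [ 0.01221068 -0.04932222  0.01730822] 5.733931713135283
```

Request:
play_rows([
  [[-0.014,-0.002,0.009],[0.003,0,0],1.0],
  [[-0.012,-0.002,0.009],[0.003,0,0],1.0],
  [[-0.012,-0.002,0.009],[0.003,0,0],1.0],
  [[-0.012,-0.002,0.009],[0.003,0,0],1.0],
  [[-0.01,-0.002,0.009],[0.003,0,0],1.0],
  [[-0.006,-0.001,0.009],[0.002,0,0],1.0],
])

```text
time: 19.48
tool_pos: [435.9, -260.1, 79.4]
tcp_rot: [179.8, 0.1, 92.1]
ft_force: [0.2, -0.3, -1.3]
finger_gap: 5.8
```

```bash
python3 plan.py 436 -260 0 92 5; python3 - <<'E'
from h import *
s=r.sense();P=pose();print(s['tool_pos'],s['tcp_rot'],s['ft_force'],s['finger_gap'])
t=eyes.snapshot('top')[:,:,::-1];sc=eyes.snapshot('scene')[:,:,::-1];w=eyes.snapshot('wrist')[:,:,::-1]
cv2.imwrite('pics/t10.png',t);cv2.imwrite('pics/s10.png',sc);cv2.imwrite('pics/w10.png',w)
for n,im in(('scene',sc),('top',t)):
    h=cv2.cvtColor(im,cv2.COLOR_BGR2HSV);m=cv2.inRange(h,(0,150,80),(8,255,255))|cv2.inRange(h,(172,150,80),(180,255,255))
    k,l,st,ce=cv2.connectedComponentsWithStats(m)
    B=np.array([436,-285,P[1][2]+47])
    print(n,'exp bar',px(n,B).round(),'nose',px(n,B+[90,0,0]).round(),[(st[i].tolist(),ce[i].round(1).tolist()) for i in range(1,k) if st[i,4]>15])
E
```

```text
[0.0, -0.0, 0.0159] [0.0006, 0.0004, 0.0004]
[0.0, -0.0, 0.0159] [0.0006, 0.0004, 0.0004]
[0.0, -0.0, 0.0159] [0.0006, 0.0004, 0.0004]
[0.0, 0.0, 0.0159] [0.0006, 0.0004, 0.0004]
[0.0, 0.0, 0.0159] [0.0006, 0.0004, 0.0004]
[ 435.903003   -260.08203729   79.40009852] [1.79838649e+02 1.09183184e-01 9.21251929e+01] [ 0.24699893 -0.30995658 -1.27862861] 5.841674101797742
scene exp bar [424. 205.] nose [399. 196.] [([431, 30, 6, 12, 39], [434.1, 35.7]), ([183, 94, 9, 12, 35], [186.8, 101.4]), ([399, 194, 16, 12, 73], [407.3, 198.7]), ([222, 219, 13, 8, 64], [228.0, 222.6]), ([277, 365, 16, 43, 468], [283.7, 387.7])]
top exp bar [451. 283.] nose [450. 245.] [([502, 59, 21, 13, 169], [512.2, 65.0]), ([162, 308, 29, 36, 377], [176.0, 326.1])]
```

Request:
play_rows([
  [[0,0,0.014],[0,0,0],1.0],
  [[0,0,0.016],[0,0,0],1.0],
  [[0,0,0.016],[0,0,0],1.0],
  [[0,0,0.014],[0,0,0],1.0],
  [[0,0,0.008],[0,0,0],1.0],
  [[0,0,0.006],[0,0,0],1.0],
  [[0,0,0.004],[0,0,0],1.0],
])

```text
time: 20.5
tool_pos: [436.2, -258.4, -3.9]
tcp_rot: [179.9, 0.1, 92.2]
ft_force: [-0.9, 0.3, -0.9]
finger_gap: 6.2
```

```bash
python3 - <<'E'
from h import *
s=r.sense();P=pose();print(s['tool_pos'],s['tcp_rot'],s['ft_force'],s['wrist_torque'],s['finger_gap'])
t=eyes.snapshot('top')[:,:,::-1];sc=eyes.snapshot('scene')[:,:,::-1];w=eyes.snapshot('wrist')[:,:,::-1]
a=cv2.resize(w[80:480,120:520],(400,400));b=cv2.resize(sc[180:280,360:460],(400,400),interpolation=cv2.INTER_CUBIC)
cv2.imwrite('pics/c11.png',np.hstack([a,b]))
E
```

```text
[ 436.16379603 -258.43854236   -3.87175586] [1.79857260e+02 5.08605029e-02 9.21832050e+01] [-0.86414872  0.34910308 -0.8669167 ] [ 0.06927355  0.0079257  -0.02745674] 6.182575284069587
```

Request:
play_rows([
  [[0,0,0.002],[0,0,0],1.0],
  [[0,0,0.002],[0,0,0],1.0],
  [[0,0,0.002],[0,0,0],1.0],
  [[0,0,0.002],[0,0,0],1.0],
  [[0,0,0.002],[0,0,0],1.0],
  [[0,0,0.002],[0,0,0],1.0],
])

```text
time: 21.4
tool_pos: [437.3, -259.3, -14.9]
tcp_rot: [179.7, 0.2, 92.2]
ft_force: [0.0, -0.1, -1.6]
finger_gap: 5.7
```

Request:
play_rows([
  [[0,0,0.001],[0,0,0],1.0],
  [[0,0,0.001],[0,0,0],1.0],
  [[0,0,0.001],[0,0,0],1.0],
])

```text
time: 21.78
tool_pos: [437.2, -259.2, -18.2]
tcp_rot: [179.7, 0.1, 92.2]
ft_force: [-1.3, 0.2, -2.2]
finger_gap: 6.0
```

Request:
play_rows([
  [[0,0,0.001],[0,0,0],1.0],
  [[0,0,0.001],[0,0,0],1.0],
  [[0,0,0.001],[0,0,0],1.0],
])

```text
time: 22.15
tool_pos: [437.3, -259.3, -21.4]
tcp_rot: [179.7, 0.1, 92.2]
ft_force: [0.1, -1.3, -2.0]
finger_gap: 5.9
```

Request:
play_rows([
  [[0,0,0.001],[0,0,0],1.0],
  [[0,0,0.001],[0,0,0],1.0],
])

```text
time: 22.4
tool_pos: [437.3, -259.3, -23.5]
tcp_rot: [179.7, 0.1, 92.2]
ft_force: [0.3, -0.1, -1.7]
finger_gap: 6.0
```

Request:
play_rows([
  [[0,0,0.001],[0,0,0],1.0],
  [[0,0,0.001],[0,0,0],1.0],
])

```text
time: 22.65
tool_pos: [437.4, -259.3, -25.6]
tcp_rot: [179.7, 0.1, 92.2]
ft_force: [0.0, -0.2, -1.0]
finger_gap: 6.0
```

Request:
play_rows([
  [[0,0,0.001],[0,0,0],1.0],
])

```text
time: 22.78
tool_pos: [437.4, -259.3, -26.5]
tcp_rot: [179.7, 0.2, 92.2]
ft_force: [-4.3, 3.3, 11.1]
finger_gap: 5.6
```

Request:
play_rows([
  [[0,0,0.001],[0,0,0],1.0],
])

```text
time: 22.9
tool_pos: [437.4, -259.3, -26.6]
tcp_rot: [179.8, 0.1, 92.2]
ft_force: [-8.0, 5.3, 18.5]
finger_gap: 6.3
```

The plug touched at TCP z −26.5, as predicted for the flange meeting the tray floor. I'll loosen the grip, settle it slightly lower, then open slowly.

Request:
play_rows([
  [[0,0,0],[0,0,0],1.0],
  [[0,0,0.001],[0,0,0],1.0],
  [[0,0,0.001],[0,0,0],1.0],
  [[0,0,0],[0,0,0],1.0],
], force=20)

```text
time: 23.4
tool_pos: [437.9, -259.6, -26.4]
tcp_rot: [179.8, 0.1, 92.2]
ft_force: [0.8, -0.4, -1.6]
finger_gap: 6.0
```

Request:
play_rows([
  [[0,0,0.0015],[0,0,0],1.0],
  [[0,0,0.0015],[0,0,0],1.0],
])

```text
time: 23.65
tool_pos: [438.1, -259.8, -26.6]
tcp_rot: [179.8, 0.1, 92.2]
ft_force: [-10.9, 7.2, 25.3]
finger_gap: 6.2
```

Request:
play_rows([
  [[0,0,-0.0002],[0,0,0],1.0],
  [[0,0,0],[0,0,0],0.92],
  [[0,0,0],[0,0,0],0.88],
  [[0,0,0],[0,0,0],0.84],
  [[0,0,0],[0,0,0],0.78],
  [[0,0,0],[0,0,0],0.7],
])

```text
time: 24.4
tool_pos: [438.4, -260.0, -26.7]
tcp_rot: [179.8, 0.2, 92.2]
ft_force: [-0.0, 0.9, -0.5]
finger_gap: 25.4
```

```bash
python3 - <<'E'
from h import *
s=r.sense();P=pose();print(s['tool_pos'],s['ft_force'],s['finger_gap'])
E
```

```text
[ 438.43932685 -260.01118873  -26.71323051] [-0.00706964  0.86605743 -0.49587314] 25.359478838640797
```

Released with no load. I'll lift straight up and away, then make the last check.

Request:
play_rows([
  [[0,0,-0.006],[0,0,0],0.68],
  [[0,0,-0.01],[0,0,0],0.66],
  [[0,0,-0.02],[0,0,0],0.66],
  [[0,0,-0.04],[0,0,0],0.6],
  [[0,0,-0.05],[0,0,0],0.6],
  [[0,0,-0.05],[0,0,0],0.6],
  [[0.03,0,-0.02],[0,0,0],0.6],
  [[0.05,0,0],[0,0,0],0.6],
])

```text
time: 25.4
tool_pos: [434.6, -180.3, 181.2]
tcp_rot: [179.5, 0.3, 92.0]
ft_force: [0.4, 1.4, -0.4]
finger_gap: 34.5
```

Request:
play_rows([
  [[0.06,0,0],[0,0,0],0.6],
  [[0.06,0,0],[0,0,0],0.6],
  [[0.06,0,0],[0,0,0],0.6],
  [[0.05,0,0],[0,0,0],0.6],
  [[0.01,0,0],[0,0,0],0.6],
  [[0,0,0],[0,0,0],0.6],
  [[0,0,0],[0,0,0],0.6],
])

```text
time: 26.28
tool_pos: [426.8, 67.4, 186.9]
tcp_rot: [178.9, 0.4, 92.0]
ft_force: [0.1, -0.8, -0.4]
finger_gap: 34.2
```

```bash
python3 - <<'E'
from h import *
s=r.sense();print(s['time'],s['tool_pos'],s['ft_force'])
t=eyes.snapshot('top')[:,:,::-1];sc=eyes.snapshot('scene')[:,:,::-1]
cv2.imwrite('pics/t12.png',t);cv2.imwrite('pics/s12.png',sc)
a=cv2.resize(t[160:340,140:500],(800,400),interpolation=cv2.INTER_CUBIC);b=cv2.resize(sc[180:260,280:480],(500,200),interpolation=cv2.INTER_CUBIC)
c=np.zeros((200,800,3),np.uint8);c[:,:500]=b
cv2.imwrite('pics/c12.png',np.vstack([a,c]))
t0=cv2.imread('pics/top0.png')
h=lambda im,lo,hi:cv2.inRange(cv2.cvtColor(im,cv2.COLOR_BGR2HSV),lo,hi)
for n,(x0,y0,x1,y1),lo,hi in(('jar',(435,160,480,205),(15,150,80),(30,255,255)),('tape',(360,145,420,205),(8,60,40),(20,255,220)),('driver',(150,270,220,345),(0,150,60),(8,255,255))):
    print(n,[tuple(np.round(np.mean(np.where(h(im[y0:y1,x0:x1],lo,hi)),axis=1),2)) for im in(t0,t)])
E
```

```text
26.275 [426.78434645  67.37282041 186.92155564] [ 0.1272261  -0.77916219 -0.36871711]
jar [(np.float64(23.24), np.float64(22.98)), (np.float64(23.23), np.float64(22.96))]
tape [(np.float64(27.43), np.float64(32.02)), (np.float64(27.9), np.float64(31.99))]
driver [(np.float64(56.07), np.float64(26.04)), (np.float64(56.1), np.float64(26.03))]
```

View pics/c12.png

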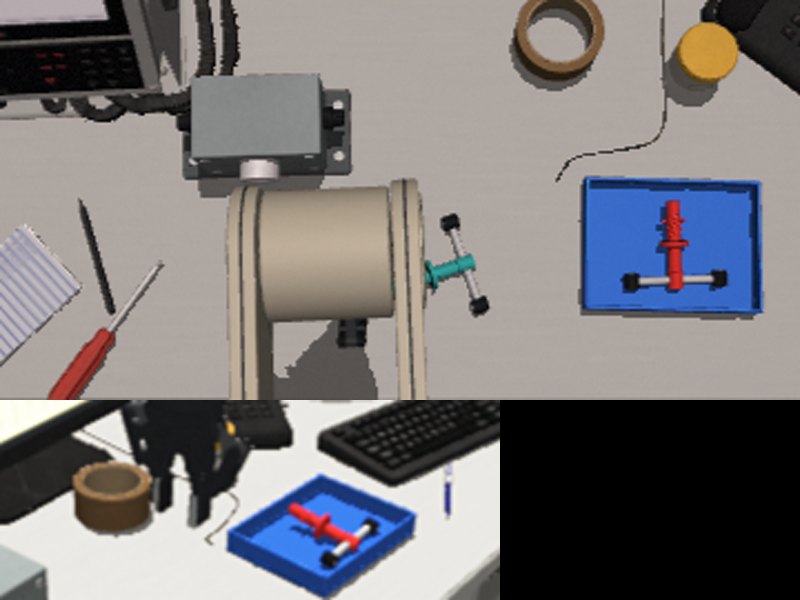

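The final view shows the plug lying flat inside the blue tray at crop (675,245). The bystanders have not moved and the arm is clear, so I'm handing in.

```bash
python3 -c "
from bench import r
print(r.hand_in())"
```

```text
the job is handed in; nothing more can be done
None
```

The plug is out of the port and lying flat inside the blue tray, and the job was handed in at about 26.4 s of the 54 s allowed.

- **Unscrewing:** I led grip A round about 162°, then grip B about 172°, roughly 335° in all. That is past the 324° at which the thread lets go at the latest. Force readings while turning stayed under 3 N.
- **Drawing out and laying down:** I took the bar between hub and grip B and drew the plug straight out without resistance. I carried it level and lowered it until it touched the tray floor. The highest contact force I read was about 28 N, just before I opened the fingers.
- **Last checks:** The final pictures show the plug well inside the tray walls and the arm clear of everything. Jar and screwdriver were within 0.05 pixel of their first position in the top picture. The tape roll's colour centroid came out 0.5 pixel (about 1 mm) off. I put that down to shading, since nothing went near it.

**What disagreed:**
- The finger ends appear to sit some 25–35 mm short of the stated TCP. My first grasp therefore closed on nothing, harmlessly, and I went lower. I later took the bar a second time for a deeper hold.
- The finger opening read about 6 mm on the 9 mm bar, although the bar was held firmly.

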